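# Tilt the flat file out of its slot in the jeweller's tool rack

## Robot

A 6-joint arm with a two-finger parallel gripper is mounted at the origin on the work surface. World frame = base frame: x ahead of the robot, y to its left, z up, the work surface at z = 0. Lengths are in m, angles in rad, forces in N, time in s.
With the tool pointing down it reaches from about 0.3 to 0.775 m from the base axis. Payload 14.6 kg.
Tool frame: the origin (TCP) lies on the centre line of the jaws, within the pads' length; the fingertips stand 25 mm ahead of it and the grasp point (between the pads) lies 6 mm ahead of it (ctrl.tip_reach is the distance from the TCP to the fingertips, in m); z points along the fingers, y is the line along which they close (so a half turn about z gives the same grasp; the last joint's range is limited). The gripper opens to 94 mm and grips with 3 to 60 N. Pads are 16 mm wide; open, the fingers measure 119 mm over their backs; the gripper's body (75 mm by 177 mm) begins 78 mm behind the grasp point.
Start: joints at [-1.417, 0.3, 1.521, -0, 1.321, -0.067], TCP at [0.12, -0.537, 0.23] pointing down, gripper open.
Joint ranges: [-3.03, 3.03], [-0.79, 2.21], [0.23, 2.52], [-1.04, 4.18], [0, 3.07], [-2.55, 2.55]. Speed limits (rad/s): [2.22, 2.22, 2.57, 3.14, 3.14, 3.14].

## Interface

Orientations are given as [roll, pitch, yaw] about the fixed x, y, z axes, in that order (R = Rz(yaw) Ry(pitch) Rx(roll)).
In Python, from station import ctrl gives the robot as it stands. The module is installed in compiled form; this text tells all that it offers.
- The arm moves only by the tool apply_moves, never from a script. Its argument "deltas" is a list of rows, each a list of 7 numbers: the closure in counts, from 0 (fully open) to 255 (shut), then the shift along the world's x, y, z in cm, then the turn, a rotation vector about the world's x, y, z in rad. In form: [[jaw, tx, ty, tz, ax, ay, az], ...]. A call has 1 to 10 rows; each row shifts and turns the commanded pose from where the row before left it; what a row does not reach is not made up. A row lasts 1/10 s, in which the tool goes at most 50 mm and 8.59 degrees, less where a joint would pass 70% of its speed; a pose out of reach is approached as far as the arm can. A call with a gripper value outside its range is refused whole. The fingers move at their own pace and stop on an object; "grip_force" is the grip in N (left out, the last holds). Time passes only in rows, so rows that do not move let the fingers close. It gives the time, the measured TCP pose, the force, the opening and the grip force at its end, in the units of the state.
- ctrl.get_obs(): the state, without advancing time (a new reading comes with each control period).
- ctrl.camera(name): name is "scene" or "side" or "wrist"; returns a dict with "img" (420x560x3 uint8, red, green, blue), "K" (3x3 intrinsics, pixels), "k1" (the pictures are not rectified: a ray, as slopes to the right and down, at radius r is drawn at 1 + k1 r^2 times it, then the intrinsics apply), "pose" (4x4, takes a point from camera to world coordinates); the wrist camera has in their place "hand_eye" (4x4, takes a point from camera to tool coordinates, whose origin is the TCP and whose axes are the flange's). Camera axes: x right, y up, looking along -z (the intrinsics and any distortion apply to the point x, -y, -z); pixel columns grow to the right and rows downward; lengths in m; the calibration is good to about 2 mm. A picture is of the moment at which its call begins: read the wrist's pose just before it. There is no depth.
- ctrl.hand_in(): hands the job in; it is judged then, once.
The state is a dict: "time_s": time; "qpos": joint angles; "joint_vel": joint speeds; "tau": joint torques, N m; "ee_pos": TCP position; "eef_rot": TCP orientation; "force": force on the tool from outside, world axes, zero at the start; "moment": the same for the moment, N m; "grip_width": finger opening in m; "grip_force": force on a finger pad.
Only numpy, scipy, OpenCV 4.12 (cv2) and the standard library are available. Lean on these libraries where they do the work, as an engineer would, in place of code of your own. Each camera call takes 0.05 s, during which the arm holds its last target. There are 200 camera calls.

## Task

Take the file with the long square-sided wooden handle out of the tool rack: tip its handle up over the retaining bar and draw the blade out through its slot, leaving the scraper and the steel bar where they are. Lay it down (do not drop it) on the black rubber pad, wholly on the pad and roughly lengthways.

Things in the scene. Friction and masses are not known exactly. Their poses are not given: they have to be found in the camera images.
- rack: Grey steel bin, fixed: floor 33, wall tops 80 mm above bench, 260 mm wide (y). Front wall, 6 mm thick, has three 24 mm slots from floor to open top at y = -80, 0, 80 mm. Origin: bench level, middle of front wall's outer face; +x into the bin, z up. Rear wall inside face x = 142 mm. One tool lies level in each slot (which one varies), blade on the floor, outer end hanging free.
- rack_bar (a point): Middle of the top edge of the aluminium retaining bar across the front of the rack, 58 mm above the bench, 126 mm out from the slotted wall; bar 8 mm thick, 22 mm high, on posts 125 mm either side. It blocks a level pull: with the blade tip left on the bin floor, raising the handle by 14 degrees clears it well.
- rack_cover (a point): Middle of the underside of the rack's cover strip, 18 mm above the bin floor, spanning 106 to 142 mm behind the slotted wall's outer face: it keeps the blade tips from being lifted straight up.
- file_handle (a point): Centre of the wanted file's straight, square-sided wooden handle (100 mm long, 22 wide, 28 high); a flat dark steel blade (140 long, 14 wide, 6 thick) continues its centre line. Axes: +x from handle to blade tip, z up. In the rack the handle's underside is 22 mm above the bench, the centre line 36 mm. About 0.11 kg, balance point some 80 mm towards the tip.
- file_middle (a point): Middle of the file's length, on its centre line, 70 mm from the handle centre towards the tip; same axes.
- file_tip (a point): Blade tip of the file, on its centre line, 190 mm from the handle centre; same axes.
- scraper_end (a point): Bystander in the rack: a scraper with a short, bulbous round wooden handle (50 mm long, 26 mm thick) and narrow steel blade. This point is the middle of its handle. To be left in place.
- flatbar_end (a point): Bystander in the rack: a plain flat steel bar 18 mm wide, 6 mm thick, no handle, sticking out 75 mm from its slot. This point is on its part outside. To be left in place.
- pad: Black rubber filing pad fixed on the bench, 300 mm long (its x), 130 mm wide (its y), 12 mm thick. Origin: centre of its underside, on the bench.
- file: The wanted file as a whole; origin on the underside of the blade, 60 mm from the handle centre towards the tip and 3 mm below the centre line; same axes.
Things that resemble listed ones, but are neither listed nor needed, are in the scene too. Leave any yellow look-alike of the file alone.

How it is judged:
On the way, in this order (a step that is already met when the one before it is completed fails the run):
1. the file is tipped handle up (by more than 4 degrees) with its blade tip still inside the bin (angle between file's own x axis and vertical above 1.64 rad and x of file_tip in the frame of rack above 0 m), for 0.05 s.
2. the blade tip is out of the bin, in front of the slotted wall (x of file_tip in the frame of rack below 0 m), for 0.05 s.
At the end, for the whole second after the job is handed in: The file lies at rest and flat on the pad, released: its middle within 35 mm along and 54 mm across of the pad's centre and under 22 mm above its top, its length within 23 degrees of the pad's; the scraper and the flat bar are within 20 mm of where they were (x of file_middle in the frame of pad between -0.035 and 0.035 m and y of file_middle in the frame of pad between -0.054 and 0.054 m and z of file_middle in the frame of pad below 0.034 m and angle between the x axis of file and the x axis of pad, either way round below 0.4 rad and linear speed of file below 0.02 m/s and contact force between file and pad above 0.2 N and distance of each of scraper_end, flatbar_end from where it was at the start of the episode below 0.02 m); the robot touches nothing.
It fails at once if the file falls free (faster than 0.7 m/s, out of the fingers: a drop of more than about 25 mm) (contact force between file and the fingers below 0.1 N and linear speed of file above 0.7 m/s).
It fails at once if the scraper or the flat bar is dragged more than 30 mm (distance of any of scraper_end, flatbar_end from where it was at the start of the episode above 0.03 m).
It also fails if it takes over 42 s, if anything falls off the work surface, if the arm or the gripper's body presses on something with over 40 N, if the wrist force passes 120 N, or if a joint passes its speed limit or range.

## Working session

There is one attempt and no reset: what is moved stays moved. The work goes in short steps, Python scripts to look and compute and a tool call to move; the robot and the scene stay as the last step left them, time stands still between calls to the robot, and variables do not carry over. Pictures are saved under pics/ and viewed, at most 10 in all, crops included, and the job is handed in when it is done.

Besides the shell and the picture viewer there is one more tool, called after "Request:" in YAML: its name, and indented under it one key for each argument. apply_moves: Moves the arm, as the interface text tells. Its arguments: {"type":"object","properties":{"deltas":{"type":"array"},"grip_force":{"type":"number"}},"required":["deltas"]}

```bash
mkdir -p pics; cat > h.py <<'E'
import numpy as np, cv2, pickle
from station import ctrl
from scipy.spatial.transform import Rotation as R
def snap(name,fn):
    o=ctrl.get_obs(); c=ctrl.camera(name)
    if name=="wrist":
        T=np.eye(4);T[:3,:3]=R.from_euler('xyz',o['eef_rot']).as_matrix();T[:3,3]=o['ee_pos'];c['pose']=T@c['hand_eye']
    cv2.imwrite(f'pics/{fn}.png',c['img'][:,:,::-1]); pickle.dump(c,open(f'pics/{fn}.pkl','wb')); return c
def load(fn): return pickle.load(open(f'pics/{fn}.pkl','rb'))
def crop(fn,x0,y0,x1,y1,s,out):
    i=cv2.imread(f'pics/{fn}.png')[y0:y1,x0:x1]; cv2.imwrite(f'pics/{out}.png',cv2.resize(i,None,fx=s,fy=s,interpolation=cv2.INTER_CUBIC))
def ray(c,u,v):
    K=c['K'];d=cv2.undistortPoints(np.array([[[u,v]]],float),K,np.array([c['k1'],0,0,0.]))[0,0]
    P=c['pose'];r=P[:3,:3]@np.array([d[0],-d[1],-1]);return P[:3,3],r/np.linalg.norm(r)
def atz(c,u,v,z):
    o,r=ray(c,u,v);return o+r*(z-o[2])/r[2]
def tri(*obs):
    A=np.zeros((3,3));b=np.zeros(3)
    rs=[ray(c,u,v) for c,u,v in obs]
    for o,r in rs:
        M=np.eye(3)-np.outer(r,r);A+=M;b+=M@o
    p=np.linalg.solve(A,b);return p,[np.linalg.norm(np.cross(p-o,r)) for o,r in rs]
def proj(c,p):
    q=np.linalg.inv(c['pose'])@np.append(p,1);x=np.array([q[0],-q[1],-q[2]])
    return cv2.projectPoints(x[None],np.zeros(3),np.zeros(3),c['K'],np.array([c['k1'],0,0,0.]))[0].ravel()
E
python3 - <<'E'
from h import *
a=[snap(n,n+'0') for n in('scene','side','wrist')]
for c in a: print(c['pose'].round(3).tolist(),c['k1'],c['K'][0,0])
i=[cv2.imread(f'pics/{n}0.png') for n in('scene','side')]
print(ctrl.get_obs())
E
```

```text
[[0.28, -0.658, 0.699, 1.177], [0.96, 0.199, -0.198, -0.086], [-0.009, 0.726, 0.688, 0.775], [0.0, 0.0, 0.0, 1.0]] -0.1437149948860633 435.8155294215439
[[-0.986, 0.119, -0.115, 0.349], [-0.165, -0.657, 0.736, 0.783], [0.012, 0.745, 0.667, 0.681], [0.0, 0.0, 0.0, 1.0]] -0.08151046587618455 393.0005293350427
[[0.219, 0.935, 0.28, 0.201], [-0.976, 0.21, 0.061, -0.518], [-0.002, -0.286, 0.958, 0.384], [0.0, 0.0, 0.0, 1.0]] -0.017804330869979387 294.3123100964746
{'time_s': 0.15, 'qpos': array([-1.41659223e+00,  3.00355801e-01,  1.52143102e+00, -3.22860309e-05,
        1.32069861e+00, -6.65751674e-02]), 'joint_vel': array([-0.00046038, -0.00218712, -0.00237922,  0.00214907, -0.0004341 ,
       -0.00218299]), 'tau': array([ 7.95727246e-04, -5.31959832e+01, -3.52821779e+01,  7.08566699e-02,
        2.36387271e-02, -7.25033055e-05]), 'ee_pos': array([ 0.12042037, -0.53647488,  0.23001305]), 'eef_rot': array([-3.14069977e+00, -2.81877015e-05,  2.20787252e-01]), 'force': array([1.61354064, 0.20298577, 0.04554878]), 'moment': array([-0.01197208, -0.06396172,  0.00059019]), 'grip_force': 0.0, 'grip_width': 0.09386930642963796}
```

View pics/scene0.png

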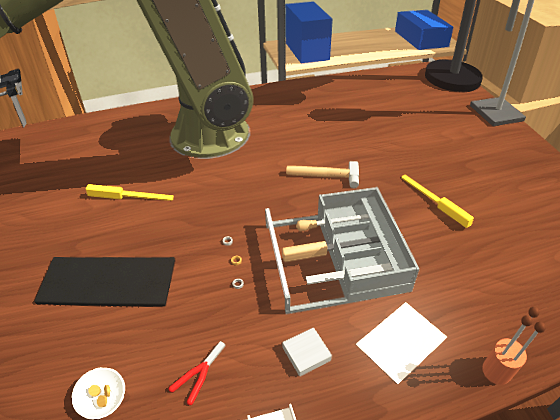

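View pics/side0.png

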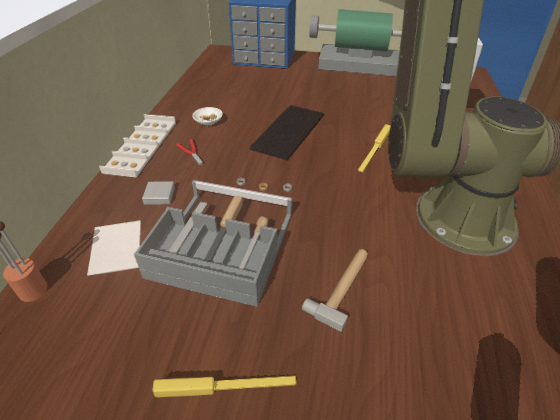

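The scene view shows the pad at about (105,281) and the rack with three tools: the scraper with a bulbous handle at (306,226), a long square-sided wooden handle in the middle slot at (304,251), and the flat bar at (325,277). The yellow look-alikes lie at (130,193) and (440,202), away from the rack. The middle tool fits the description, and I'll confirm it in an enlarged crop.

```bash
python3 - <<'E'
from h import *
crop('scene0',250,180,430,320,4.4,'cs'); crop('side0',130,170,310,300,4.4,'cd')
E
```

```text
(no output)
```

View pics/cs.png

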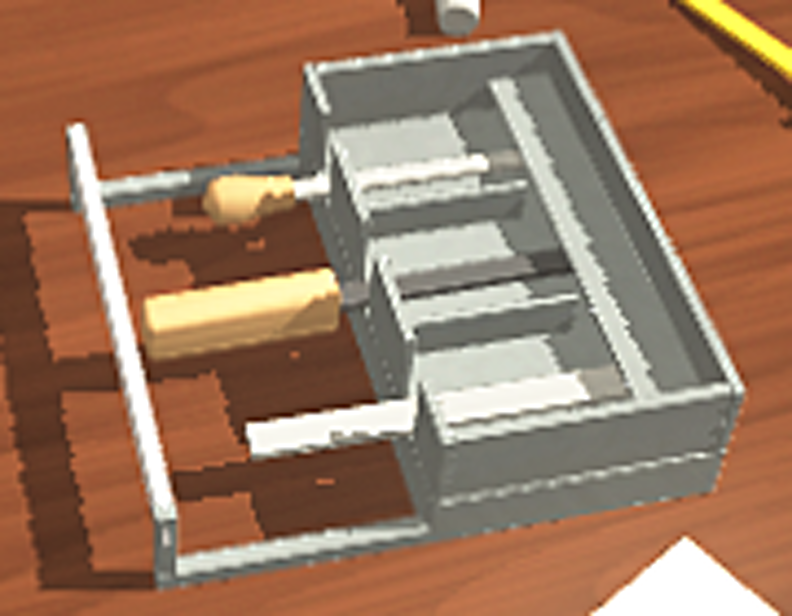

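View pics/cd.png

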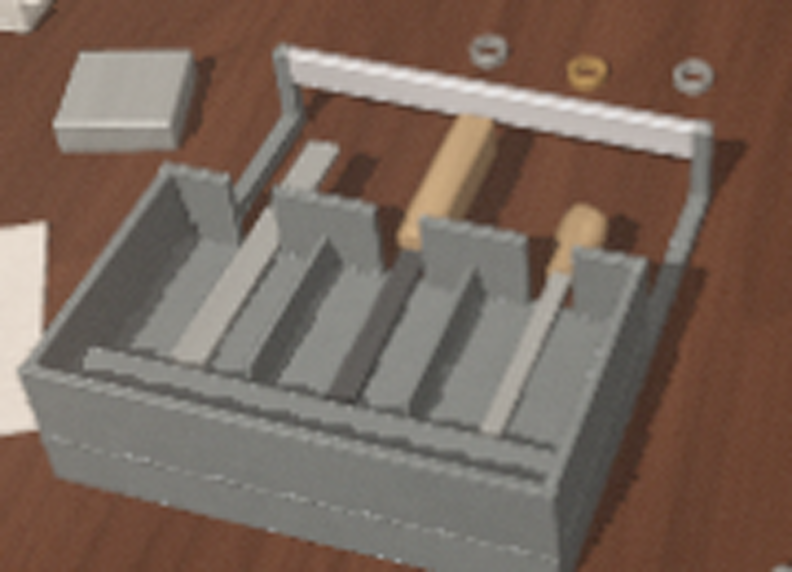

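The crops confirm it: a square long wooden handle with a dark blade in the middle slot (scene crop handle (148–337, 270–355), blade to (575,262)). The scraper is in the slot at +y and the flat bar in the slot at −y. Next I triangulate and fit the poses.

```bash
cat > fit.py <<'E'
from h import *
from scipy.optimize import least_squares
S,D=load('scene0'),load('side0')
s=lambda x,y:(S,250+x/4.4,180+y/4.4); d=lambda x,y:(D,130+x/4.4,170+y/4.4)
for n,a,b in [('rear-',s(740,390),d(20,370)),('rear+',s(560,35),d(555,490)),('front+',s(308,65),d(645,258)),('front-',s(438,445),d(165,168)),('bar+',s(75,126),d(710,125)),('bar-',s(165,517),d(280,48))]:
    p,e=tri(a,b);print(n,p.round(4),np.round(e,4))
pts=[([.148,-.13,.08],s(740,390),d(20,370)),([.148,.13,.08],s(560,35),d(555,490)),([0,.13,.08],s(308,65),d(645,258)),([0,-.13,.08],s(438,445),d(165,168)),([-.13,.129,.058],s(75,126),d(710,125)),([-.13,-.129,.058],s(165,517),d(280,48))]
def tf(q,p): return R.from_euler('z',q[2]).apply(p)+[q[0],q[1],q[3]]
f=lambda q:np.concatenate([proj(o[0],tf(q,P))-o[1:] for P,*os in pts for o in os])
r=least_squares(f,[.6,0.,1.5,0]);print('rack',r.x.round(4),f(r.x).round(1))
pp=[([-1,1],(S,50,258),(D,285,107)),([1,1],(S,174,258),(D,324,124)),([1,-1],(S,168,305),(D,292,155)),([-1,-1],(S,36,304),(D,252,138))]
for k,a,b in pp:
    p,e=tri(a,b);print('pad',k,p.round(4),np.round(e,4))
f2=lambda q:np.concatenate([proj(o[0],tf(q,[.15*k[0],.065*k[1],.012]))-o[1:] for k,*os in pp for o in os])
r2=least_squares(f2,[.6,-.4,1.5,0]);print('pad',r2.x.round(4),f2(r2.x).round(1))
z=.05
Ri=lambda p:R.from_euler('z',-r.x[2]).apply(p-np.array([r.x[0],r.x[1],0]))
for n,o in [('if',s(335,270)),('in',s(337,302)),('on',s(148,326)),('of',s(150,298)),('side il',d(402,235)),('side ol',d(465,118)),('side or',d(493,118))]:
    p=atz(*o,z);print(n,p.round(4),Ri(p).round(4))
print('inner top-near corner tri',tri(s(337,302),d(402,235)))
for n,o in [('blade scene',s(575,262)),('blade scene slot',s(350,293)),('blade side',d(345,398)),('blade side slot',d(405,262))]:
    p=atz(*o,.039);print(n,p.round(4),Ri(p).round(4))
E
python3 fit.py
```

```text
rear- [0.7282 0.3218 0.0776] [0.0005 0.0005]
rear+ [0.4727 0.3458 0.0777] [0.0033 0.0033]
front+ [0.4587 0.203  0.0798] [0.0023 0.0023]
front- [0.7149 0.1766 0.0758] [0.0005 0.0005]
bar+ [0.446  0.0753 0.0579] [0.0023 0.0023]
bar- [0.7014 0.0503 0.0565] [0.0019 0.0019]
rack [ 0.5861  0.189   1.476  -0.002 ] [ 1.1 -0.  -1.4  0.7 -0.4 -1.6 -0.7  2.3 -1.7 -0.5  0.3  0.8  0.5 -0.3
 -0.3 -0.8 -2.1  0.  -0.3  0.4 -2.1  0.2 -0.5 -0.1]
pad [-1, 1] [ 0.5207 -0.3945  0.0789] [0.0304 0.0304]
pad [1, 1] [ 0.4448 -0.1884  0.0545] [0.0742 0.0742]
pad [1, -1] [ 0.5203 -0.2199 -0.061 ] [0.046 0.046]
pad [-1, -1] [ 0.6109 -0.4105 -0.0117] [0.0814 0.0814]
pad [ 0.5088 -0.3221  1.6625 -0.0102] [-10.6  18.1  26.    3.1 -10.4 -16.5 -15.4  34.7   6.2 -22.6 -26.8   1.4
   3.3  17.5  22.6 -29.6]
if [0.5804 0.1775 0.05  ] [-0.012   0.0046  0.05  ]
in [0.6007 0.1711 0.05  ] [-0.0164 -0.0163  0.05  ]
on [0.5885 0.0767 0.05  ] [-0.1116 -0.013   0.05  ]
of [0.5713 0.0827 0.05  ] [-0.1073  0.0047  0.05  ]
side il [0.5896 0.1779 0.05  ] [-0.0108 -0.0045  0.05  ]
side ol [0.5812 0.0821 0.05  ] [-0.1069 -0.0053  0.05  ]
side or [0.5659 0.0793 0.05  ] [-0.1111  0.0098  0.05  ]
inner top-near corner tri (array([0.59331811, 0.17274036, 0.04287067]), [np.float64(0.0018060595474822959), np.float64(0.001806059547482425)])
blade scene [0.6025 0.3026 0.039 ] [ 0.1146 -0.0056  0.039 ]
blade scene slot [0.5882 0.1834 0.039 ] [-0.0054 -0.0027  0.039 ]
blade side [0.5894 0.2796 0.039 ] [0.0904 0.0053 0.039 ]
blade side slot [0.5866 0.1862 0.039 ] [-0.0027 -0.0008  0.039 ]
```

```bash
sed -i "s/^pp=.*/pp=[([-1,1],(S,50,258),(D,324,124)),([1,1],(S,174,258),(D,292,155)),([1,-1],(S,168,305),(D,252,138)),([-1,-1],(S,36,304),(D,285,107))]/" fit.py; python3 fit.py | grep pad
```

```text
pad [-1, 1] [ 0.3988 -0.4571 -0.0235] [0.014 0.014]
pad [1, 1] [ 0.4851 -0.1642  0.0098] [0.0096 0.0096]
pad [1, -1] [ 0.6181 -0.1929  0.0299] [0.0171 0.0171]
pad [-1, -1] [ 0.5487 -0.4706  0.011 ] [0.0028 0.0028]
pad [ 0.5137 -0.3203  1.3205 -0.0056] [  1.7   0.3  -1.3 -10.1  -0.1  -1.7  -3.5   4.2  -2.8  -1.4  -2.6  10.8
```

Request:
apply_moves:
  deltas:
    - [115, 2.32, 3.46, -0.15, 0, 0, 0.063]
    - [115, 2.32, 3.46, -0.15, 0, 0, 0.063]
    - [115, 2.32, 3.46, -0.15, 0, 0, 0.063]
    - [115, 2.32, 3.46, -0.15, 0, 0, 0.063]
    - [115, 2.32, 3.46, -0.15, 0, 0, 0.063]
    - [115, 2.32, 3.46, -0.15, 0, 0, 0.063]
    - [115, 2.32, 3.46, -0.15, 0, 0, 0.063]
    - [115, 2.32, 3.46, -0.15, 0, 0, 0.063]
    - [115, 2.32, 3.46, -0.15, 0, 0, 0.063]
    - [115, 2.32, 3.46, -0.15, 0, 0, 0.063]
  grip_force: 60

```text
time_s: 1.15
ee_pos: [0.353, -0.189, 0.2155]
eef_rot: [3.141, -0.0, 0.853]
force: [0.2, -0.2, -0.7]
grip_width: 0.0517
grip_force: 0.0
```

Request:
apply_moves:
  deltas:
    - [115, 2.32, 3.46, -0.15, 0, 0, 0.063]
    - [115, 2.32, 3.46, -0.15, 0, 0, 0.063]
    - [115, 2.32, 3.46, -0.15, 0, 0, 0.063]
    - [115, 2.32, 3.46, -0.15, 0, 0, 0.063]
    - [115, 2.32, 3.46, -0.15, 0, 0, 0.063]
    - [115, 2.32, 3.46, -0.15, 0, 0, 0.063]
    - [115, 2.32, 3.46, -0.15, 0, 0, 0.063]
    - [115, 2.32, 3.46, -0.15, 0, 0, 0.063]
    - [115, 2.32, 3.46, -0.15, 0, 0, 0.063]
    - [115, 2.32, 3.46, -0.15, 0, 0, 0.063]

```text
time_s: 2.15
ee_pos: [0.5851, 0.157, 0.2001]
eef_rot: [-3.141, 0.0, 1.483]
force: [0.7, -0.3, -0.2]
grip_width: 0.0514
grip_force: 0.0
```

Request:
apply_moves:
  deltas:
    - [115, 0, 0, 0, 0, 0, 0]
    - [115, 0, 0, 0, 0, 0, 0]

```text
time_s: 2.35
ee_pos: [0.5842, 0.1557, 0.1996]
eef_rot: [-3.14, 0.0, 1.481]
force: [0.0, -0.9, -0.0]
grip_width: 0.0514
grip_force: 0.0
```

```bash
python3 - <<'E'
from h import *
snap('wrist','w1')
E
```

```text
(no output)
```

View pics/w1.png

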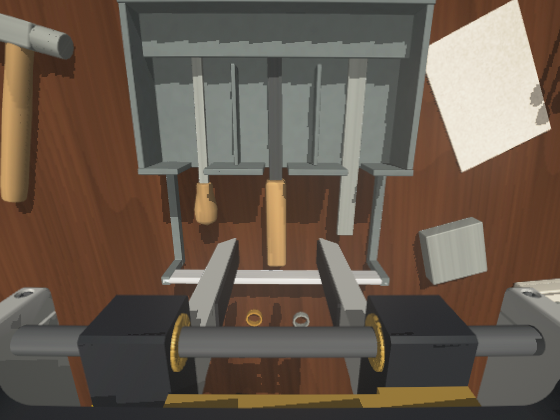

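The wrist view shows the handle from (276,181) to (277,265), the dark blade at (275,58–178), the scraper at (206,203) and the flat bar at (347,205).

```bash
python3 - <<'E'
from h import *
W=load('w1');S,D=load('scene0'),load('side0')
rk=np.array([.5861,.189]);Ri=lambda p:R.from_euler('z',-1.476).apply(p-np.array([*rk,0]))
for n,u,v,z in [('hin',275.5,184,.05),('hout',277.5,264,.05),('bl slot',275.5,170,.039),('bl cov',275,60,.039),('bar L',166,279,.058),('bar R',386,281,.058),('front L',140,168,.08),('front R',410,168,.08)]:
    p=atz(W,u,v,z);print(n,p.round(4),Ri(p).round(4))
print('handle width',atz(W,286,200,.05)-atz(W,267,200,.05))
print('height check, inner end',tri((W,276,183),(S,250+336/4.4,180+285/4.4)))
print('outer end',tri((W,277,264),(S,250+149/4.4,180+311/4.4),(D,130+479/4.4,170+118/4.4)))
# pad segmentation
for n,c,(x0,y0,x1,y1) in [('S',S,(20,240,190,320)),('D',D,(240,95,335,165))]:
    g=c['img'].max(2)[y0:y1,x0:x1]; m=(g<50).astype(np.uint8)
    cs,_=cv2.findContours(m,0,2);k=max(cs,key=cv2.contourArea)
    q=cv2.approxPolyDP(k,5,True)[:,0]+[x0,y0];print(n,q.tolist(),[atz(c,*map(float,a),.012).round(3).tolist() for a in q])
E
```

```text
hin [0.5829 0.1751 0.05  ] [-0.0141  0.0019  0.05  ]
hout [0.5766 0.0821 0.05  ] [-0.1073 -0.0007  0.05  ]
bl slot [0.584  0.1881 0.039 ] [-0.0011  0.002   0.039 ]
bl cov [0.5934 0.2956 0.039 ] [0.1068 0.0029 0.039 ]
bar L [0.4492 0.0785 0.058 ] [-0.1229  0.1259  0.058 ]
bar R [0.6979 0.0538 0.058 ] [-0.124  -0.1241  0.058 ]
front L [0.4585 0.2082 0.08  ] [0.007  0.1288 0.08  ]
front R [0.7105 0.1855 0.08  ] [ 0.0083 -0.1241  0.08  ]
handle width [ 0.02022713 -0.00181056  0.        ]
height check, inner end (array([0.58405776, 0.17588322, 0.04375094]), [np.float64(0.001226163021648915), np.float64(0.0012261630216488606)])
outer end (array([0.57553436, 0.07995158, 0.04717856]), [np.float64(0.0007853146641094229), np.float64(0.0013271050890739473), np.float64(0.0020826915093430354)])
S [[35, 299], [165, 303]] [[0.532, -0.476, 0.012], [0.616, -0.191, 0.012]]
D [[322, 114], [287, 159]] [[0.415, -0.438, 0.012], [0.491, -0.151, 0.012]]
```

Request:
apply_moves:
  deltas:
    - [115, -0.2, 0, -3.0, 0, 0, 0]
    - [115, 0, 0, -3.5, 0, 0, 0]
    - [115, 0, 0, -3.5, 0, 0, 0]
    - [115, 0, 0, -2.5, 0, 0, 0]
    - [115, 0, 0, -1.6, 0, 0, 0]
    - [115, 0, 0, -0.8, 0, 0, 0]
    - [115, 0, 0, 0, 0, 0, 0]
    - [115, 0, 0, 0, 0, 0, 0]

```text
time_s: 3.2
ee_pos: [0.583, 0.1553, 0.0527]
eef_rot: [3.14, -0.001, 1.48]
force: [-0.0, -0.5, -0.4]
grip_width: 0.0517
grip_force: 0.0
```

Request:
apply_moves:
  deltas:
    - [160, 0, 0, 0, 0, 0, 0]
    - [170, 0, 0, 0, 0, 0, 0]
    - [180, 0, 0, 0, 0, 0, 0]
    - [190, 0, 0, 0, 0, 0, 0]
    - [210, 0, 0, 0, 0, 0, 0]
    - [230, 0, 0, 0, 0, 0, 0]
    - [230, 0, 0, 0, 0, 0, 0]

```text
time_s: 3.9
ee_pos: [0.5825, 0.1554, 0.0516]
eef_rot: [3.141, -0.0, 1.481]
force: [0.0, -0.5, 0.8]
grip_width: 0.0216
grip_force: 60.0
```

Request:
apply_moves:
  deltas:
    - [230, 0, 0.05, 0.42, -0.0243, 0.0022, 0]
    - [230, 0.01, 0.06, 0.41, -0.0243, 0.0022, 0]
    - [230, 0.01, 0.07, 0.4, -0.0243, 0.0022, 0]
    - [230, 0.01, 0.08, 0.4, -0.0243, 0.0022, 0]
    - [230, 0.01, 0.09, 0.4, -0.0243, 0.0022, 0]
    - [230, 0.01, 0.1, 0.39, -0.0243, 0.0022, 0]
    - [230, 0.01, 0.11, 0.39, -0.0243, 0.0022, 0]
    - [230, 0.01, 0.12, 0.39, -0.0243, 0.0022, 0]
    - [230, 0.01, 0.13, 0.38, -0.0243, 0.0022, 0]
    - [230, 0.01, 0.13, 0.38, -0.0243, 0.0022, 0]

```text
time_s: 4.9
ee_pos: [0.5833, 0.1649, 0.0914]
eef_rot: [-3.142, 0.246, 1.481]
force: [-0.8, -0.6, -0.9]
grip_width: 0.0215
grip_force: 60.0
```

Request:
apply_moves:
  deltas:
    - [230, 0, 0, 0, 0, 0, 0]
    - [230, 0, 0, 0, 0, 0, 0]

```text
time_s: 5.1
ee_pos: [0.5833, 0.1649, 0.0909]
eef_rot: [-3.141, 0.244, 1.481]
force: [-0.9, 0.4, -1.0]
grip_width: 0.0217
grip_force: 60.0
```

```bash
python3 - <<'E'
from h import *
snap('side','d2');snap('scene','s2')
crop('side','d2' and 0,0,1,1,1,'x') if 0 else None
a=cv2.imread('pics/d2.png')[140:320,120:380];b=cv2.imread('pics/s2.png')[140:320,220:440]
cv2.imwrite('pics/m2.png',cv2.resize(np.hstack([a,b]),None,fx=1.65,fy=1.65,interpolation=2))
E
```

```text
(no output)
```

View pics/m2.png

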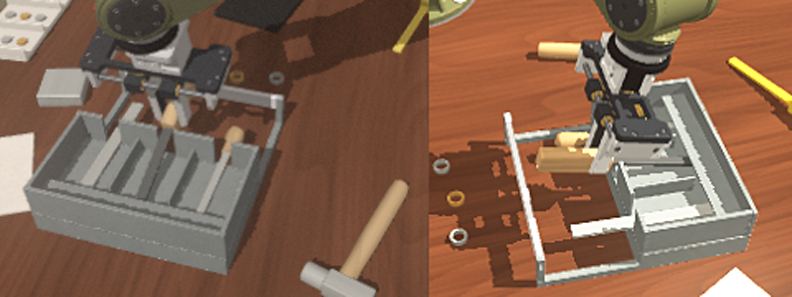

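```bash
python3 - <<'E'
from h import *
S=load('s2');o=ctrl.get_obs()
Rm=R.from_euler('xyz',o['eef_rot']).as_matrix();g=o['ee_pos']+Rm@[0,0,.015]  # centre line ~15mm ahead of TCP
# file axis = tool x ; handle rear 80 mm behind grasp
for t in(0,7,14):
    a=R.from_rotvec(np.deg2rad(14-t)*Rm[:,1]).apply(Rm[:,0]);b=R.from_rotvec(np.deg2rad(14-t)*-Rm[:,1]).apply(Rm[:,0])
    for q in(a,b):
        print(t,q.round(2),[((np.array(proj(S,g+q*s))-[220,140])*1.65+[429,0]).round().tolist() for s in(-.08,.0,.158)])
E
```

```text
0 [0.09 1.   0.  ] [[534.0, 167.0], [594.0, 158.0], [707.0, 140.0]]
0 [ 0.08  0.88 -0.47] [[541.0, 146.0], [594.0, 158.0], [687.0, 178.0]]
7 [ 0.09  0.99 -0.12] [[535.0, 162.0], [594.0, 158.0], [704.0, 150.0]]
7 [ 0.08  0.93 -0.36] [[538.0, 152.0], [594.0, 158.0], [694.0, 169.0]]
14 [ 0.09  0.97 -0.24] [[536.0, 157.0], [594.0, 158.0], [699.0, 160.0]]
14 [ 0.09  0.97 -0.24] [[536.0, 157.0], [594.0, 158.0], [699.0, 160.0]]
```

Request:
apply_moves:
  deltas:
    - [230, -0.07, -0.8, 0.2, 0, 0, 0]
    - [230, -0.14, -1.6, 0.4, 0, 0, 0]
    - [230, -0.16, -1.75, 0.44, 0, 0, 0]
    - [230, -0.16, -1.75, 0.44, 0, 0, 0]
    - [230, -0.16, -1.75, 0.44, 0, 0, 0]
    - [230, -0.16, -1.75, 0.44, 0, 0, 0]
    - [230, -0.16, -1.75, 0.44, 0, 0, 0]
    - [230, -0.16, -1.75, 0.44, 0, 0, 0]
    - [230, -0.16, -1.75, 0.44, 0, 0, 0]
    - [230, -0.16, -1.75, 0.44, 0, 0, 0]

```text
time_s: 6.2
ee_pos: [0.5683, -0.0007, 0.1326]
eef_rot: [-3.142, 0.244, 1.481]
force: [0.6, 1.0, -0.5]
grip_width: 0.0214
grip_force: 60.0
```

Request:
apply_moves:
  deltas:
    - [230, -0.1, -1.4, 0.7, 0, 0, 0]
    - [230, 0, -1.0, 1.5, 0, 0, 0]
    - [230, 0, -1.0, 2.0, 0, 0, 0]
    - [230, 0, -1.0, 2.0, 0, 0, 0]
    - [230, 0, 0, 1.5, 0, 0, 0]
    - [230, 0, 0, 0, 0, 0, 0]
    - [230, 0, 0, 0, 0, 0, 0]

```text
time_s: 6.9
ee_pos: [0.5674, -0.0428, 0.209]
eef_rot: [-3.141, 0.244, 1.481]
force: [0.3, 0.6, -1.4]
grip_width: 0.0218
grip_force: 60.0
```

```bash
python3 - <<'E'
from h import *
snap('side','d3');snap('scene','s3')
a=cv2.imread('pics/d3.png')[80:300,130:390];b=cv2.imread('pics/s3.png')[120:340,20:440]
cv2.imwrite('pics/m3.png',cv2.resize(np.hstack([a,b]),None,fx=1.17,fy=1.17,interpolation=2))
E
```

```text
(no output)
```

View pics/m3.png

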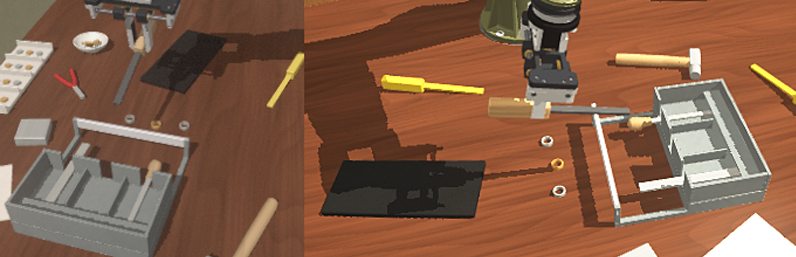

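The file is out and tilted (mosaic tip at (630,111)), and the scraper and flat bar have not moved. The pad edges fitted from both views give a centre of (0.5135, −0.314) and a yaw of 1.298. I'll move over the pad.

Request:
apply_moves:
  deltas:
    - [230, -0.4, -2.0, -0.5, 0.0414, -0.0037, 0]
    - [230, -0.7, -3.3, -1.0, 0.0414, -0.0037, 0]
    - [230, -0.7, -3.3, -1.0, 0.0414, -0.0037, 0]
    - [230, -0.7, -3.3, -1.0, 0.0414, -0.0037, 0]
    - [230, -0.7, -3.4, -1.1, 0, 0, -0.03]
    - [230, -0.7, -3.4, -1.1, 0, 0, -0.03]
    - [230, -0.7, -3.4, -1.1, 0, 0, -0.03]
    - [230, -0.7, -3.4, -1.1, 0, 0, -0.03]
    - [230, -0.7, -3.3, -1.1, 0, 0, -0.03]
    - [230, -0.5, -2.4, -0.9, 0, 0, -0.033]

```text
time_s: 8.0
ee_pos: [0.5015, -0.3565, 0.1085]
eef_rot: [-3.139, 0.077, 1.296]
force: [0.4, 0.4, -0.9]
grip_width: 0.0214
grip_force: 60.0
```

Request:
apply_moves:
  deltas:
    - [230, 0, 0, 0, 0, 0, 0]
    - [230, 0, 0, 0, 0, 0, 0]

```text
time_s: 8.2
ee_pos: [0.5022, -0.3548, 0.1094]
eef_rot: [-3.14, 0.077, 1.298]
force: [0.0, 1.0, -0.8]
grip_width: 0.0217
grip_force: 60.0
```

```bash
python3 - <<'E'
from h import *
for n in('side','scene','wrist'): snap(n,n+'4')
print(ctrl.get_obs()['ee_pos'])
a=cv2.imread('pics/side4.png')[60:200,200:380];b=cv2.imread('pics/scene4.png')[180:320,20:220];c=cv2.imread('pics/wrist4.png')
t=cv2.resize(np.hstack([a,b]),(780,287));w=cv2.resize(c[:220],(780,306))
cv2.imwrite('pics/m4.png',np.vstack([t,w]))
E
```

```text
[ 0.50293021 -0.35420236  0.11045521]
```

View pics/m4.png

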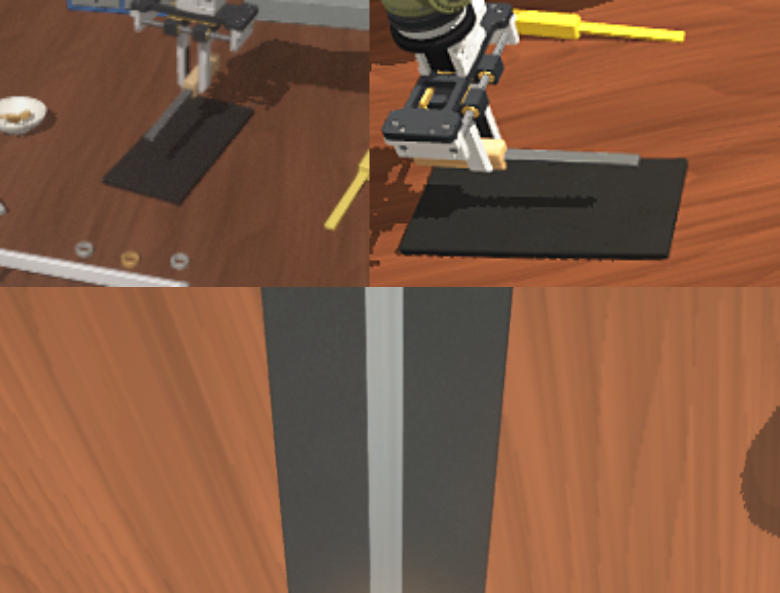

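The pad and the file look aligned (wrist: pad edges at 262–288 and 485–512, blade at 368–402). I'll check the tip position and tilt.

```bash
python3 - <<'E'
from h import *
S,D,W=load('scene4'),load('side4'),load('wrist4')
s=lambda x,y:(S,20+x/2.0526-180,180+y/2.05);d=lambda x,y:(D,200+x/2.0526,60+y/2.05)
p,e=tri(s(638,159),d(149,137));print('tip',p.round(4),np.round(e,4))
p2,e=tri(s(505,154),d(190,90));print('handle/blade joint',p2.round(4),e)
Ri=lambda p:R.from_euler('z',-1.298).apply(p-np.array([.5135,-.314,0]))
print('tip in pad',Ri(p))
o=ctrl.get_obs();Rm=R.from_euler('xyz',o['eef_rot']).as_matrix()
print('pred tip',o['ee_pos']+Rm@[.163,0,.0156])
for n,u,v,z in[('padTL',688,160,0),('padBR',668,254,0),('padBL',402,249,0)]:
    q=atz(*s(u,v),.012);print(n,q.round(3),Ri(q).round(3))
for u,v in[(105,180),(180,203),(252,108)]:
    q=atz(*d(u,v),.012);print('side',q.round(3),Ri(q).round(3))
for v in(50,200):
    for u in(189+(0 if v<100 else 12),368-(0 if v<100 else 10)):
        q=atz(W,u,v,.012);print('w',q.round(3),Ri(q).round(3))
E
```

```text
tip [ 0.5445 -0.2005  0.0835] [0.0022 0.0022]
handle/blade joint [ 0.5063 -0.3357  0.0916] [np.float64(0.0025438084607875265), np.float64(0.0025438084607876184)]
tip in pad [0.11762257 0.00070836 0.08352635]
pred tip [ 0.54615019 -0.19880367  0.08224808]
padTL [ 0.499 -0.156  0.012] [0.148 0.056 0.012]
padBR [ 0.619 -0.19   0.012] [ 0.148 -0.068  0.012]
padBL [ 0.539 -0.473  0.012] [-0.147 -0.068  0.012]
side [ 0.608 -0.189  0.012] [ 0.145 -0.057  0.012]
side [ 0.489 -0.151  0.012] [0.15  0.067 0.012]
side [ 0.414 -0.448  0.012] [-0.156  0.06   0.012]
w [ 0.473 -0.214  0.012] [0.085 0.066 0.012]
w [ 0.601 -0.25   0.012] [ 0.085 -0.067  0.012]
w [ 0.439 -0.328  0.012] [-0.033  0.068  0.012]
w [ 0.573 -0.365  0.012] [-0.033 -0.071  0.012]
```

Everything agrees within 2 mm, so I'll lower it.

Request:
apply_moves:
  deltas:
    - [230, 0, 0, -1.5, 0, 0, 0]
    - [230, 0, 0, -1.8, 0, 0, 0]
    - [230, 0, 0, -1.3, 0, 0, 0]
    - [230, 0, 0, -0.7, 0, 0, 0]
    - [230, 0, 0, -0.4, 0, 0, 0]
    - [230, 0, 0, -0.2, 0, 0, 0]
    - [230, 0, 0, -0.1, 0, 0, 0]
    - [230, 0, 0, -0.1, 0, 0, 0]
    - [230, 0, 0, 0, 0, 0, 0]
    - [230, 0, 0, 0, 0, 0, 0]

```text
time_s: 9.35
ee_pos: [0.5026, -0.3553, 0.0495]
eef_rot: [3.141, 0.078, 1.298]
force: [0.1, -0.2, -0.4]
grip_width: 0.0216
grip_force: 60.0
```

Request:
apply_moves:
  deltas:
    - [230, 0, 0, -0.1, 0, 0, 0]
    - [230, 0, 0, -0.1, 0, 0, 0]
    - [230, 0, 0, -0.1, 0, 0, 0]
    - [230, 0, 0, 0, 0, 0, 0]
    - [230, 0, 0, 0, 0, 0, 0]

```text
time_s: 9.85
ee_pos: [0.5024, -0.3552, 0.0462]
eef_rot: [-3.141, 0.078, 1.298]
force: [-0.5, 0.7, -0.9]
grip_width: 0.0215
grip_force: 60.0
```

Request:
apply_moves:
  deltas:
    - [230, 0, 0, -0.1, 0, 0, 0]
    - [230, 0, 0, -0.1, 0, 0, 0]
    - [230, 0, 0, -0.1, 0, 0, 0]
    - [230, 0, 0, 0, 0, 0, 0]

```text
time_s: 10.25
ee_pos: [0.5024, -0.3552, 0.0432]
eef_rot: [-3.141, 0.078, 1.298]
force: [0.3, 0.8, -0.8]
grip_width: 0.0215
grip_force: 60.0
```

Request:
apply_moves:
  deltas:
    - [230, 0, 0, -0.1, 0, 0, 0]
    - [230, 0, 0, 0, 0, 0, 0]
    - [230, 0, 0, 0, 0, 0, 0]

```text
time_s: 10.55
ee_pos: [0.5025, -0.3553, 0.0429]
eef_rot: [3.141, 0.078, 1.298]
force: [-2.8, 1.2, 7.1]
grip_width: 0.0217
grip_force: 60.0
```

Request:
apply_moves:
  deltas:
    - [230, 0, 0, -0.1, 0, 0, 0]
    - [230, 0, 0, 0, 0, 0, 0]
    - [230, 0, 0, 0, 0, 0, 0]

```text
time_s: 10.85
ee_pos: [0.5026, -0.3554, 0.0428]
eef_rot: [3.141, 0.078, 1.298]
force: [-6.6, 3.8, 15.8]
grip_width: 0.0219
grip_force: 60.0
```

Request:
apply_moves:
  deltas:
    - [230, 0, 0, 0.1, 0, 0, 0]
    - [185, 0, 0, 0, 0, 0, 0]
    - [170, 0, 0, 0, 0, 0, 0]
    - [140, 0, 0, 0, 0, 0, 0]
    - [110, 0, 0, 0, 0, 0, 0]
    - [110, 0, 0, 0, 0, 0, 0]
    - [110, 0, 0, 0, 0, 0, 0]
  grip_force: 10

```text
time_s: 11.55
ee_pos: [0.5025, -0.3552, 0.0422]
eef_rot: [-3.141, 0.078, 1.298]
force: [-0.2, -1.3, 0.1]
grip_width: 0.0528
grip_force: 0.0
```

Request:
apply_moves:
  deltas:
    - [110, 0, 0, 0.5, 0, 0, 0]
    - [110, 0, 0, 1.5, 0, 0, 0]
    - [110, 0, 0, 3, 0, 0, 0]
    - [110, 0, 0, 4, 0, 0, 0]
    - [110, 0, 0, 4, 0, 0, 0]
    - [110, 0, 0, 3, 0, 0, 0]
    - [110, 0, 0, 0, 0, 0, 0]

```text
time_s: 12.25
ee_pos: [0.5036, -0.3561, 0.2085]
eef_rot: [3.134, 0.081, 1.297]
force: [0.2, -0.2, 0.2]
grip_width: 0.0533
grip_force: 0.0
```

```bash
python3 - <<'E'
from h import *
snap('side','d5');snap('scene','s5')
a=cv2.imread('pics/d5.png')[90:300,130:390];b=cv2.imread('pics/s5.png')[170:320,20:430]
a=cv2.resize(a,(370,299));b=cv2.resize(b,(790,289))
cv2.imwrite('pics/m5.png',np.vstack([np.hstack([a,np.zeros((299,420,3),np.uint8)]),b]))
E
```

```text
(no output)
```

View pics/m5.png

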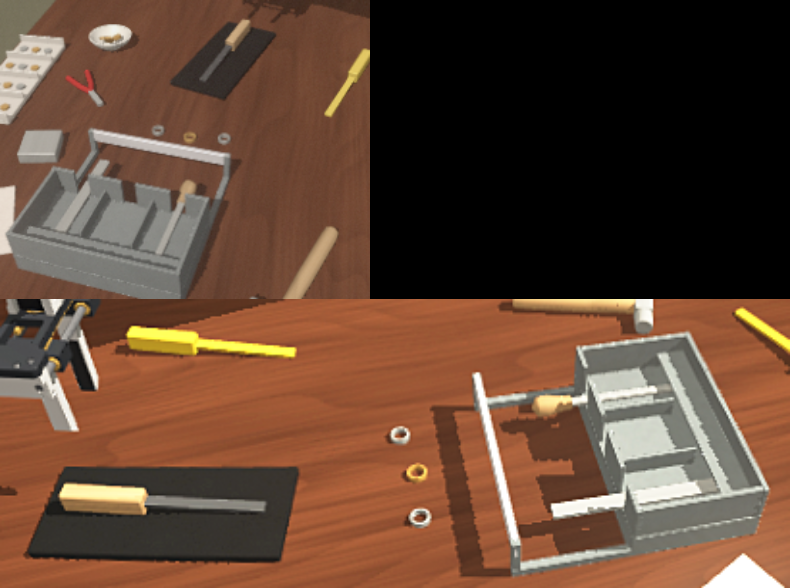

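The file lies centred and lengthways on the pad (60–266, 487–512 in the lower half). The gripper is clear, and the scraper and flat bar are in place. Handing in.

```bash
python3 -c "
from station import ctrl
print(ctrl.hand_in())"
```

```text
the job is handed in; nothing more can be done
None
```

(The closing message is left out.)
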